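# Reset the bin-lane divider

### The arm

A 6-joint arm with a two-finger parallel gripper is mounted at the origin on the work surface. World frame = base frame: x ahead of the robot, y to its left, z up, the work surface at z = 0. Lengths are in m, angles in rad, forces in N, time in s.
With the tool pointing down it reaches from about 0.375 to 0.9 m from the base axis. Payload 3.1 kg.
Tool frame: the origin (TCP) lies between the finger pads; the fingertips stand 11 mm ahead of it and the grasp point (between the pads) lies 8 mm behind it; z points along the fingers, y is the direction in which the jaws open and shut (so a half turn about z gives the same grasp; the last joint's range is limited). The gripper opens to 85 mm and grips with 20 to 120 N. Pads are 22 mm wide; open, the fingers measure 114 mm over their backs; the gripper's body (76 mm by 85 mm) begins 54 mm behind the grasp point. The pads swing forward as they close: fully open they stand 13 mm farther back than shut.
Start: joints at [-1.478, 0.527, 1.433, -0, 1.181, -0.178], TCP at [0.167, -0.602, 0.242] pointing down, gripper open.
Joint ranges: [-3.08, 3.08], [-0.75, 2.2], [0.22, 2.44], [-1.43, 4.57], [0, 2.65], [-2.85, 2.85]. Speed limits (rad/s): [2.79, 2.79, 3.14, 3.14, 3.14, 3.14].

### API

Orientations are given as a unit quaternion [x, y, z, w].
In Python, from station import manip gives the robot as it stands.
- The arm moves only by the tool move_arm, never from a script. Its argument "deltas" is a list of rows, each a list of 5 numbers: the shift along the tool's x, y, z in units of 40 cm (1.0 is 40 cm), then the turn about the tool's z in units of 0.5 rad (1.0 is 0.5 rad), then the opening in per cent of the stroke, from 0 (shut) to 100 (fully open). In form: [[x, y, z, twist, grip], ...]. A call has exactly 8 rows; each row is the pose to reach, as a shift and turn from the pose commanded when the call began, along the tool's axes at that moment; what a row does not reach only later rows make up. A row lasts 1/12 s, in which the tool goes at most 41.7 mm and 7.16 degrees, less where a joint would pass 70% of its speed; a pose out of reach is approached as far as the arm can. A call with a number of a shift or a turn outside -1 to 1 is refused whole. A call with a gripper value outside its range is refused whole. The fingers move at their own pace and stop on an object; "force" is the grip in N (left out, the last holds). Time passes only in rows, so rows that repeat a pose let the fingers close, or fill a call up. It gives the time, the measured TCP pose, the force and the opening at its end, in the units of the state.
- manip.sense(): the state, without advancing time (a new reading comes with each control period).
- manip.snapshot(name): name is "side" or "top"; returns (picture, depth): 420x560x3 uint8, red, green, blue; 420x560 float32, m along the optical axis (not along the pixel's ray), 0 where there is no reading.
- manip.get_calibration(name): a dict with "vfov" (degrees; the focal length in pixels is half the picture's height over the tangent of half this angle, whatever the lens; pixels are square), "cx", "cy" (the principal point, pixels), "D" ([k1, k2, p1, p2, k3] as OpenCV has them; the pictures are not rectified), "pose" (4x4, takes a point from camera to world coordinates). Camera axes: x right, y down, z forward; pixel columns grow to the right and rows downward; lengths in m; the calibration is good to about 2 mm. A picture is of the moment at which its call begins. get_calibration takes no time and is no camera call.
- manip.sign_off(): hands the job in, once; it reports no verdict.
The state is a dict: "t": time; "q": joint angles; "qd": joint speeds; "tau": joint torques, N m; "tcp_pos": TCP position; "tool_rot": TCP orientation; "force": force on the tool from outside, world axes, zero at the start; "ft_torque": the same for the moment, N m; "finger_gap": opening from 0.0 (shut) to 1.0 (fully open).
Only numpy, scipy, OpenCV 4.12 (cv2) and the standard library are available. Lean on these libraries where they do the work, as an engineer would, in place of code of your own. Each camera call takes 0.05 s, during which the arm holds its last target.

### The job

Make the lane on the divider track wider: slide the yellow stop along its T-slot to the open end, lift it out and put it in the empty red bin. Then squeeze the divider's red release bar against its black handle, slide the divider to the notch marked by the orange tag and let go so that it locks there. Leave the other things on the bench standing where they are.

Things in the scene. Friction and masses are not known exactly. Their poses are not given: they have to be found in the camera images.
- rail: Aluminium divider track, fixed on the bench: 106 mm wide (local x -61..+45), 390 mm long along local y, base 10 mm thick; origin at the centre of its underside (bench height). A T-slot runs along y at local x +18 mm. A row of steel pins (12 mm thick, tops 36 mm up, 24 mm apart) stands at x -20 mm; the gaps are 11 notches, at y -155, -131 .. +85 mm. Other tags: not wanted.
- slot_end (a point): Middle of the T-slot's open end, on its floor: track local x +18, y +158 mm, 10 mm above the bench. Slot: floor 10 mm, lips 19 to 24 mm above the bench, 12 mm gap over a channel 22 mm wide. Lips are cut away at y +130..+185 mm, so a foot lifts straight out there; then a dark end block (32 mm tall) bars the way. Axes as the track's.
- carriage (a joint): Slide of the divider along the track's +y, m: 0 = first notch (divider centre at local y -155 mm), 0.024 a notch, 0.240 = last. Locked: 1 mm play each way, hand forces cannot shift it. Unlocked: slides with about 1 N; let go between notches it slips into the nearer one. It cannot pass the yellow stop.
- handle (a point): Centre of the divider's black fixed handle bar: round, 12 mm thick, 64 mm long along the track's y, 135 mm above the bench, at track x +12 mm, y = divider centre. Axes as the track's. Below is the grey carriage block, 54 mm along y, 52 mm tall, with cheeks at both ends of the bars; a divider plate 6 mm thick, 117 mm tall reaches to track x +103 mm.
- release_bar (a point): Centre of the red release bar: same size and height as the handle, parallel to it, 32 mm to its -x side (robot side); 44 mm over both bars when let go, free space 20 mm wide between and 30 mm deep under them. Squeezing (4 N, rising to 8 N) moves only the red bar, up to 15 mm: then 29 mm over both, their middle 8.5 mm from the handle's centre.
- release (a joint): Angle of the release bar, rad: 0 = let go (spring-held, pawl in the notch), 0.30 = fully squeezed against its stop; the pawl is clear of the pins above 0.2. It springs back when let go; on top of a pin it stays near 0.2.
- stop: Yellow stop, captive upright in the T-slot between divider and open end, 0.15 kg, slides freely (play 3 mm up, 2 mm sideways). Origin: centre of its underside, axes as the track's. Foot 18 (x) x 36 (y) x 6 mm, neck 8 mm, shoe 34 x 36 mm at 17 to 30 mm, then a plate 16 (x) x 30 (y) mm up to 115 mm. Lifts out with its centre at track y +150..+166 mm.
- stop_grip (a point): Point on the axis of the yellow stop's plate, 98 mm above the stop's underside: a place to hold it across its 16 mm thickness.
- tag_orange: Orange tag, 16 x 14 (along the track) x 6 mm, on the track's near edge (local x -52 mm); its centre along the track marks the wanted notch. Origin at the centre of its underside, axes as the track's.
- bin_red: Empty red open picking bin, 170 (x) x 130 (y) x 55 mm tall, walls and floor 4 mm; origin at the centre of its underside. Fixed, at the left or right in front of the track.
- bin_blue: Blue picking bin of the same size holding fittings, at the other side. Fixed.
- spray_can: Bystander, loose: green-labelled spray can, 52 mm diameter, 140 mm tall; origin at the centre of its underside.
- sealant: Bystander, loose: white sealant bottle with a red cap, 38 mm diameter, 85 mm tall; origin at the centre of its underside.
- coupling: Bystander, loose: turned brass coupling, 38 mm diameter, 44 mm tall; origin at the centre of its underside.
- tape_roll: Bystander, loose: black roll of tape lying flat, 90 mm diameter, 25 mm tall; origin at the centre of its underside.
- carton: Bystander, loose: cardboard carton 60 x 80 x 50 mm tall; origin at the centre of its underside.
- elbow: Bystander, loose: steel pipe elbow, about 45 mm long, 34 mm tall; origin at the centre of its underside.
Things that resemble listed ones, but are neither listed nor needed, are in the scene too. Several things have the shape of the stop; the one meant has the colours described above.

How it is judged:
By the outcome, as a careful person would: the job done as asked, in the order asked, and still so for the second after the job is handed in, with the robot touching nothing.
It also fails if it takes over 67 s, if anything falls off the work surface, if the arm or the gripper's body presses on something with over 40 N, if the wrist force passes 120 N, or if a joint passes its speed limit or range.

## Working session

There is one attempt and no reset: what is moved stays moved. The work goes in short steps, Python scripts to look and compute and a tool call to move; the robot and the scene stay as the last step left them, time stands still between calls to the robot, and variables do not carry over. Pictures are saved under pics/ and viewed, and the job is handed in when it is done.

Besides the shell and the picture viewer there is one more tool, called after "Emit:" in YAML: its name, and indented under it one key for each argument. move_arm: Moves the arm, as the interface text tells. Its arguments: {"type":"object","properties":{"deltas":{"type":"array","items":{"type":"array","items":{"type":"number"}}},"force":{"type":"number"}},"required":["deltas"]}

```bash
mkdir -p pics; ls; python3 - <<'E'
from station import manip
import cv2,numpy as np
s=manip.sense();print(s)
for n in("side","top"):
    im,d=manip.snapshot(n);cv2.imwrite(f"pics/{n}0.png",im[:,:,::-1]);np.savez(f"pics/{n}0.npz",im=im,d=d)
    print(n,manip.get_calibration(n))
E
```

```text
pics
{'t': 0.0, 'q': array([-1.47852794e+00,  5.28480246e-01,  1.43396193e+00,  1.77346472e-05,
        1.18142870e+00, -1.78507209e-01]), 'qd': array([-0.00043091,  0.00155395,  0.00042695, -0.00123118, -0.00193017,
        0.00161058]), 'tau': array([-6.01310830e-05, -4.42344189e+01, -1.78025347e+01, -3.46923534e-04,
        8.30892037e-03,  6.74637988e-06]), 'tcp_pos': array([ 0.16713438, -0.60147868,  0.24130601]), 'tool_rot': array([ 9.90848875e-01,  1.34971139e-01,  5.72947010e-05, -1.13769846e-03]), 'force': array([ 0.04676628,  0.49370144, -0.04385241]), 'ft_torque': array([ 0.00304775, -0.05509979, -0.01318287]), 'finger_gap': 0.9979255838723028}
side {'vfov': 44.724317850429244, 'cx': 278.0411070315315, 'cy': 205.90442421762955, 'D': array([-0.02799804,  0.        ,  0.        ,  0.        ,  0.        ]), 'pose': array([[ 0.9964197 , -0.06090598,  0.05863654,  0.45923592],
       [-0.08436203, -0.76182194,  0.64226971, -0.94662135],
       [ 0.00555254, -0.64491689, -0.76423254,  1.19977999],
       [ 0.        ,  0.        ,  0.        ,  1.        ]])}
top {'vfov': 44.074884171721926, 'cx': 279.09254178173217, 'cy': 211.15999620718742, 'D': array([-0.11745772,  0.        ,  0.        ,  0.        ,  0.        ]), 'pose': array([[ 5.90517706e-02, -9.73341223e-01,  2.21629762e-01,
         3.25491272e-01],
       [-9.98254369e-01, -5.78115876e-02,  1.20845078e-02,
        -2.05506353e-02],
       [ 1.05041877e-03, -2.21956489e-01, -9.75056005e-01,
         1.21549811e+00],
       [ 0.00000000e+00,  0.00000000e+00,  0.00000000e+00,
         1.00000000e+00]])}
```

View pics/side0.png

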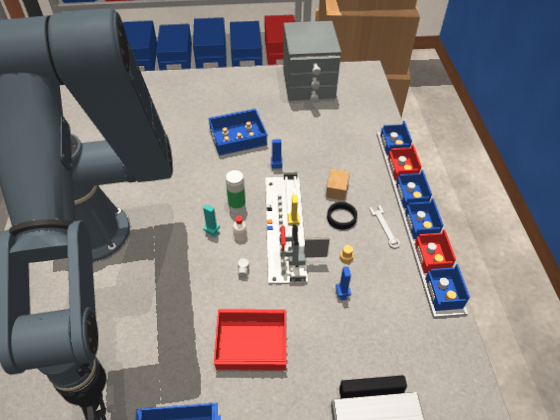

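View pics/top0.png

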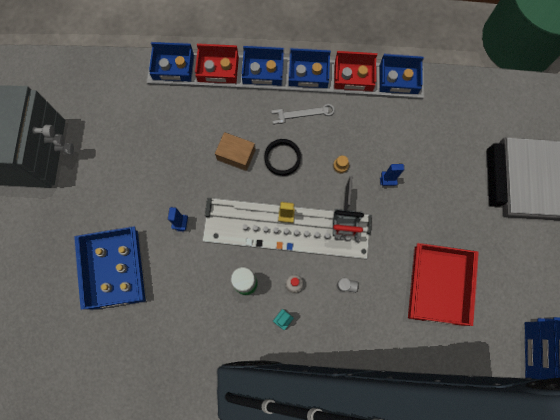

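The side view shows the track around (285,228), with the divider at its near end, the yellow stop at (294,207) and the empty red bin at (252,338). In the top view the track is around (287,228), the divider at (348,222), the stop at (287,212) and the tags at (250–290,245). I'll enlarge the track.

```bash
cat > h.py <<'E'
import cv2,numpy as np
from station import manip
def cal(n):
    c=manip.get_calibration(n);f=210/np.tan(np.radians(c['vfov']/2))
    return np.array([[f,0,c['cx']],[0,f,c['cy']],[0,0,1]]),np.array(c['D']),np.array(c['pose'])
def ray(n,uv):
    K,D,P=cal(n);p=cv2.undistortPoints(np.array(uv,float).reshape(-1,1,2),K,D).reshape(-1,2)
    d=np.c_[p,np.ones(len(p))]@P[:3,:3].T
    return P[:3,3],d
def plane(n,uv,z):
    o,d=ray(n,uv);t=(z-o[2])/d[:,2];return o+d*t[:,None]
def proj(n,X):
    K,D,P=cal(n);T=np.linalg.inv(P);r,_=cv2.Rodrigues(T[:3,:3])
    return cv2.projectPoints(np.array(X,float).reshape(-1,1,3),r,T[:3,3],K,D)[0].reshape(-1,2)
def cloud(n,d):
    h,w=d.shape;v,u=np.mgrid[:h,:w];K,D,P=cal(n)
    p=cv2.undistortPoints(np.stack([u,v],-1).reshape(-1,1,2).astype(float),K,D).reshape(h,w,2)
    return (np.concatenate([p,np.ones((h,w,1))],-1)*d[...,None])@P[:3,:3].T+P[:3,3]
def crop(im,box,s,name):
    x0,y0,x1,y1=box
    cv2.imwrite(name,cv2.resize(im[y0:y1,x0:x1,::-1],None,fx=s,fy=s,interpolation=cv2.INTER_CUBIC))
E
python3 - <<'E'
from h import *
a=np.load('pics/top0.npz');b=np.load('pics/side0.npz')
crop(a['im'],(195,170,385,270),4,'pics/tc.png')
crop(b['im'],(230,160,340,290),4,'pics/sc.png')
E
```

```text
(no output)
```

View pics/tc.png

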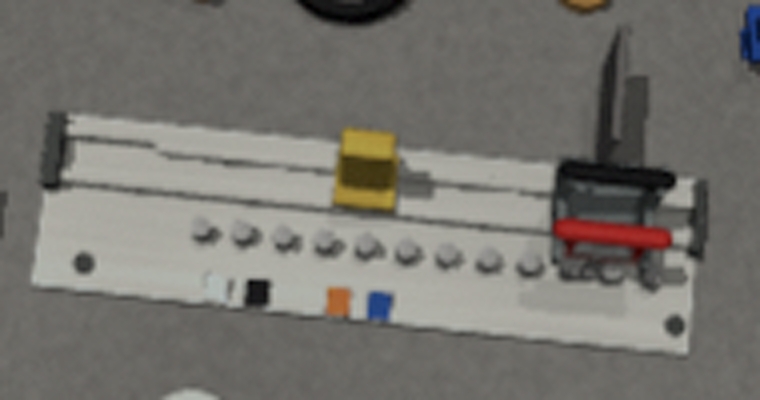

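View pics/sc.png

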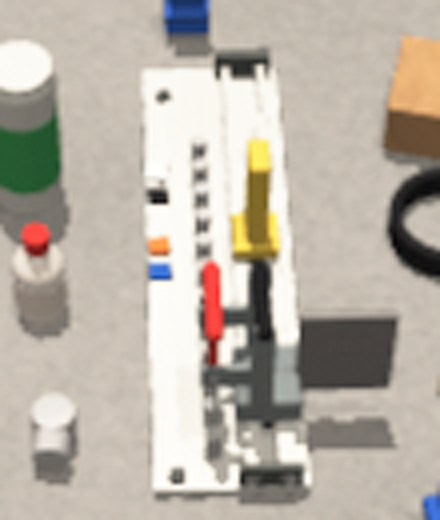

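```bash
cat > m.py <<'E'
from h import *
def hsv(im): return cv2.cvtColor(im,cv2.COLOR_RGB2HSV)
def comps(mask,amin=8):
    n,l,s,c=cv2.connectedComponentsWithStats(mask.astype(np.uint8))
    return [(s[i,4],c[i].round(1),s[i,:4]) for i in range(1,n) if s[i,4]>=amin]
E
python3 - <<'E'
from m import *
for n in('top','side'):
    a=np.load(f'pics/{n}0.npz');im=a['im'];H=hsv(im);X=cloud(n,a['d'])
    box=(195,170,385,270) if n=='top' else (255,160,320,295)
    R=np.zeros(im.shape[:2],bool);R[box[1]:box[3],box[0]:box[2]]=1
    h,s,v=H[...,0],H[...,1],H[...,2]
    for nm,m in dict(orange=(h>4)&(h<17)&(s>120)&(v>120),yellow=(h>=19)&(h<32)&(s>110),red=((h<4)|(h>175))&(s>140)&(v>80),blue=(h>100)&(h<125)&(s>140)).items():
        mm=m&R
        for A,c,b in comps(mm):
            print(n,nm,A,c,b)
            pts=X[mm&(a['d']>0)]
    # plate
    P=(s<45)&(v>150)&R&(abs(X[...,2]-.01)<.012)
    cs=max(cv2.findContours(P.astype(np.uint8),0,2)[0],key=cv2.contourArea)
    r=cv2.minAreaRect(cs);print(n,'plate',cv2.contourArea(cs),r)
    W=plane(n,cs.reshape(-1,2),.01)[:,:2].astype(np.float32)
    hull=cv2.convexHull(W);print(cv2.minAreaRect(hull)); 
    bx=cv2.boxPoints(cv2.minAreaRect(hull));print(bx.round(4).tolist())
E
```

```text
top orange 33 [279. 245.] [277 242   5   7]
top yellow 282 [286.2 212.1] [278 202  17  21]
top red 148 [347.6 228. ] [333 225  30   7]
top blue 52 [382.5 178.7] [380 172   5  14]
top blue 26 [289.  245.8] [287 243   5   6]
top plate 3174.0 ((285.5602722167969, 236.92739868164062), (164.1980743408203, 25.07200813293457), 6.009005546569824)
((0.5383408665657043, -0.024243652820587158), (0.3872206509113312, 0.06007768213748932), 87.27830505371094)
[[0.499099999666214, -0.21619999408721924], [0.5591999888420105, -0.2190999984741211], [0.5774999856948853, 0.16769999265670776], [0.5174999833106995, 0.17059999704360962]]
side orange 18 [269.2 221.5] [267 220   5   4]
side yellow 216 [293.5 212.3] [288 195  12  30]
side red 86 [282.7 236.5] [281 226   5  25]
side blue 80 [276.5 163.5] [272 160  10   8]
side blue 16 [269.5 227.5] [268 226   4   4]
side plate 5798.0 ((287.0, 227.0), (134.0, 64.0), 90.0)
((0.5769174098968506, -0.0035227835178375244), (0.5057141184806824, 0.21137019991874695), 85.48924255371094)
[[0.45170000195503235, -0.24729999899864197], [0.6624000072479248, -0.2639000117778778], [0.7021999955177307, 0.2401999980211258], [0.49140000343322754, 0.25690001249313354]]
```

```bash
python3 - <<'E'
from m import *
a=np.load('pics/top0.npz');im=a['im'];g=cv2.cvtColor(im,cv2.COLOR_RGB2GRAY).astype(float)
# near edge in columns
def edge(cols,y0,y1,sgn):
    out=[]
    for u in cols(u0) if callable(cols) else cols:
        c=cv2.GaussianBlur(g,(0,0),.7)[:,u];d=np.diff(c)*sgn
        r=np.arange(*[int(k) for k in (y0(u),y1(u))]);k=r[np.argmax(d[r])]
        w=d[k-1:k+2].clip(0);out.append((u,k+.5+(w@np.array([-1,0,1]))/w.sum()))
    return np.array(out)
lo=lambda u:240+(u-203)*17/164.
near=edge([u for u in range(210,362,3)],lambda u:lo(u)-6,lambda u:lo(u)+6,-1)
hi=lambda u:199+(u-212)*10/122.
far=edge([u for u in list(range(214,276,3))+list(range(300,330,3))],lambda u:hi(u)-5,lambda u:hi(u)+5,1)
fits={}
for nm,e in(('near',near),('far',far)):
    W=plane('top',e,.01)
    p=np.polyfit(W[:,1],W[:,0],1)
    for _ in range(4):
        r=W[:,0]-np.polyval(p,W[:,1]);k=abs(r)<2*np.std(r)+.0003;p=np.polyfit(W[k,1],W[k,0],1)
    print(nm,p,np.std(r[k]),k.sum());fits[nm]=p
p=fits
print('width',(np.polyval(p['far'],-.02)-np.polyval(p['near'],-.02))*np.cos(np.arctan(p['far'][0])))
# ends: rows
gb=cv2.GaussianBlur(g,(0,0),.7)
for nm,rows,c0,c1,s in(('left',range(220,240,2),198,214,1),('right',range(238,256,2),360,376,-1)):
    o=[]
    for v in rows:
        d=np.diff(gb[v])*s;r=np.arange(c0,c1);k=r[np.argmax(d[r])];w=d[k-1:k+2].clip(0);o.append((k+.5+(w@[-1,0,1])/w.sum(),v))
    W=plane('top',o,.01);print(nm,W[:,:2].round(4).tolist())
# tag
for u in [(279,245),(289,245.8)]: print(plane('top',[u],.013))
for u in [(269.2,221.5),(269.5,227.5)]: print(plane('side',[u],.016))
# z of plate by depth
X=cloud('top',a['d']);print('depth plate',np.median(X[246:252,300:330,2]),X[228:232,240:300:10,2].round(3))
E
```

```text
near [0.04814605 0.50981136] 0.0003999031135564338 46
far [0.04761789 0.61465773] 0.000428159818506425 31
width 0.10473825414149229
left [[0.5676, 0.1684], [0.5626, 0.1693], [0.5578, 0.1696], [0.5529, 0.1694], [0.5481, 0.169], [0.5432, 0.1702], [0.5384, 0.1704], [0.5336, 0.17], [0.5287, 0.1711], [0.5239, 0.1712]]
right [[0.547, -0.2202], [0.5422, -0.2193], [0.5374, -0.2188], [0.5326, -0.2189], [0.5278, -0.219], [0.523, -0.2186], [0.5174, -0.2028], [0.5127, -0.2042], [0.5087, -0.2176]]
[[ 0.51761302 -0.01023375  0.013     ]]
[[ 0.51710429 -0.0337343   0.013     ]]
[[ 0.51890107 -0.00982182  0.016     ]]
[[ 0.51813436 -0.03225634  0.016     ]]
depth plate 0.009871977316851965 [[0.012 0.011 0.012 0.008 0.01  0.01 ]
 [0.007 0.007 0.008 0.013 0.01  0.008]
 [0.008 0.011 0.007 0.006 0.012 0.011]
 [0.01  0.01  0.01  0.012 0.007 0.011]]
```

```bash
cat >> m.py <<'E'
th=-.0479;ex=np.array([np.cos(th),np.sin(th)]);ey=np.array([-np.sin(th),np.cos(th)]);O=.5696*ex+.0013*ey
def loc(W): W=np.atleast_2d(W);r=W[:,:2]-O;return np.c_[r@ex,r@ey,W[:,2:]]
def wor(x,y): return O+x*ex+y*ey
def tri(u1,u2):
    o1,d1=ray('top',[u1]);o2,d2=ray('side',[u2]);A=np.c_[d1[0],-d2[0]];t=np.linalg.lstsq(A,o2-o1,rcond=None)[0]
    p,q=o1+d1[0]*t[0],o2+d2[0]*t[1];return (p+q)/2,np.linalg.norm(p-q)
E
python3 - <<'E'
from m import *
print('O',O,'tag',loc(plane('top',[(279,245)],.013)),'target',wor(12,0) if 0 else wor(.012,.013))
for n in('top','side'):
    a=np.load(f'pics/{n}0.npz');im=a['im'];H=hsv(im);X=cloud(n,a['d']);h,s,v=H[...,0],H[...,1],H[...,2]
    L=loc(X.reshape(-1,3)).reshape(X.shape)
    R=(abs(L[...,0])<.12)&(abs(L[...,1])<.22)
    def rep(nm,m):
        p=L[m&R];print(n,nm,len(p),'med',np.median(p,0).round(4),'lo',np.percentile(p,4,0).round(4),'hi',np.percentile(p,96,0).round(4))
    y=(h>=19)&(h<32)&(s>110)
    rep('stop top',y&(L[...,2]>.112)); rep('stop shoe',y&(L[...,2]<.05));
    r=((h<4)|(h>175))&(s>140)&(v>80)
    rep('red',r&(L[...,2]>.12))
    k=(v<60)&(L[...,2]>.125);rep('handle',k)
    rep('divplate',(L[...,0]>.05)&(L[...,2]>.05))
    rep('all>.128',(L[...,2]>.128))
    B=(X[...,0]>.2)&(X[...,2]>.045)&r
    p=X[(((h<4)|(h>175))&(s>140))&(X[...,1]<-.2)&(X[...,1]>-.6)&(X[...,2]>.045)&(X[...,2]<.065)&(X[...,0]>.2)&(X[...,0]<.65)];
    if len(p): print(n,'bin rim',len(p),p.min(0).round(3),p.max(0).round(3),cv2.minAreaRect(p[:,:2].astype(np.float32)))
E
```

```text
O [ 0.56900892 -0.0259749 ] tag [[-0.05209067  0.01326217  0.013     ]] target [ 0.58161762 -0.01356439]
top stop top 109 med [0.0156 0.0036 0.1235] lo [ 0.0094 -0.0097  0.1141] hi [0.0239 0.0167 0.1276]
top stop shoe 90 med [0.0073 0.0054 0.0385] lo [ 0.0008 -0.0126  0.0033] hi [0.0477 0.0216 0.0449]
top red 140 med [-0.021 -0.13   0.14 ] lo [-0.0255 -0.1566  0.1358] hi [-0.0157 -0.1025  0.1432]
top handle 154 med [ 0.0102 -0.1296  0.1394] lo [ 0.0055 -0.1554  0.1332] hi [ 0.0168 -0.102   0.1429]
top divplate 129 med [ 0.0747 -0.1265  0.1124] lo [ 0.0531 -0.1314  0.0545] hi [ 0.0992 -0.1259  0.1195]
top all>.128 332 med [ 0.0039 -0.13    0.1393] lo [-0.0262 -0.1573  0.1335] hi [ 0.0162 -0.102   0.1429]
top bin rim 1045 [ 0.354 -0.468  0.045] [ 0.533 -0.311  0.061] ((0.44434046745300293, -0.3892118036746979), (0.14665861427783966, 0.17032384872436523), 84.96192169189453)
side stop top 54 med [ 0.0189 -0.0011  0.127 ] lo [ 0.0133 -0.0107  0.1141] hi [0.0249 0.0162 0.1334]
side stop shoe 84 med [ 0.0141 -0.0063  0.0424] lo [ 0.0045 -0.0126  0.0271] hi [0.0338 0.0196 0.048 ]
side red 71 med [-0.0182 -0.1327  0.1426] lo [-0.0226 -0.1577  0.1375] hi [-0.0135 -0.1059  0.1466]
side handle 64 med [ 0.0131 -0.1326  0.1421] lo [ 0.0098 -0.1575  0.1297] hi [ 0.0171 -0.1027  0.1457]
side divplate 346 med [ 0.0782 -0.1299  0.0898] lo [ 0.0526 -0.133   0.0529] hi [ 0.1037 -0.1263  0.1202]
side all>.128 218 med [ 0.0106 -0.1272  0.1417] lo [-0.0219 -0.1572  0.1289] hi [0.0228 0.0054 0.1461]
side bin rim 887 [ 0.357 -0.467  0.045] [ 0.535 -0.309  0.064] ((0.4461434483528137, -0.38746753334999084), (0.1476675271987915, 0.1693991720676422), 85.56196594238281)
```

```bash
cat > go.py <<'E'
import sys
from m import *
from scipy.spatial.transform import Rotation as Ro
def rel(p,phi=1.5229):
    s=manip.sense();R=Ro.from_quat(s['tool_rot']).as_matrix()
    f=np.arctan2(R[1,0],R[0,0]);d=R.T@(np.array(p)-s['tcp_pos'])
    print('t',round(s['t'],2),'tcp',s['tcp_pos'].round(4),'loc',loc(s['tcp_pos'])[0].round(4),'phi',round(f,4),'tilt',R[:,2].round(4),'F',s['force'].round(1),'gap',round(s['finger_gap'],3))
    print('delta units',(d/.4).round(4),'twist units',round(-((phi-f+np.pi)%(2*np.pi)-np.pi)/.5,3))
E
python3 - <<'E'
from go import *
rel([*wor(.018,.003),.22])
print(wor(.018,.003))
for n in ['top']:
    a=np.load('pics/top0.npz');X=cloud('top',a['d']);
    for nm,b in dict(spray=(228,268,258,296),blue1=(165,204,190,232),teal=(273,308,296,330),seal=(285,274,305,294)).items():
        p=X[b[1]:b[3],b[0]:b[2]].reshape(-1,3);p=p[p[:,2]>.02];print(nm,p.min(0).round(3),p.max(0).round(3))
E
```

```text
t 0.1 tcp [ 0.1671 -0.6016  0.2414] loc [-0.3738 -0.5942  0.2414] phi 0.2708 tilt [-2.e-04  2.e-03 -1.e+00] F [-1.  -0.2 -0.2] gap 1.005
delta units [ 1.398  -1.1108  0.0562] twist units -2.504
[ 0.58713192 -0.02384021]
spray [ 0.325 -0.021  0.029] [0.447 0.085 1.215]
blue1 [ 0.325 -0.021  0.02 ] [0.574 0.245 1.215]
teal [ 0.325 -0.052  0.024] [ 0.37  -0.007  1.215]
seal [ 0.41  -0.068  0.02 ] [ 0.446 -0.031  0.09 ]
```

Emit:
move_arm:
  deltas:
    - [0.03, -0.02, 0, -0.05, 100]
    - [0.09, -0.07, 0, -0.16, 100]
    - [0.16, -0.12, 0, -0.28, 100]
    - [0.23, -0.18, 0, -0.4, 100]
    - [0.3, -0.23, 0, -0.52, 100]
    - [0.37, -0.29, 0, -0.64, 100]
    - [0.44, -0.35, 0, -0.76, 100]
    - [0.5, -0.4, 0, -0.88, 100]
  force: 40

```text
t: 0.77
tcp_pos: [0.3181, -0.3908, 0.2421]
tool_rot: [0.937, 0.35, 0.0, -0.001]
force: [0.1, -0.5, 0.3]
finger_gap: 0.999
```

```bash
python3 -c "
from go import *
rel([*wor(.018,.003),.19])"
```

```text
t 0.77 tcp [ 0.3181 -0.3908  0.2421] loc [-0.2332 -0.3764  0.2421] phi 0.7155 tilt [-2.0e-04  2.2e-03 -1.0e+00] F [ 0.1 -0.5  0.3] gap 0.999
delta units [ 1.1093 -0.2509  0.1321] twist units -1.615
```

Emit:
move_arm:
  deltas:
    - [0.06, -0.01, 0, -0.1, 100]
    - [0.14, -0.03, 0, -0.2, 100]
    - [0.22, -0.05, 0, -0.31, 100]
    - [0.3, -0.07, 0, -0.42, 100]
    - [0.38, -0.08, 0, -0.53, 100]
    - [0.46, -0.1, 0, -0.64, 100]
    - [0.54, -0.12, 0, -0.75, 100]
    - [0.6, -0.13, 0, -0.83, 100]

```text
t: 1.43
tcp_pos: [0.4654, -0.1948, 0.2422]
tool_rot: [0.844, 0.536, 0.0, -0.001]
force: [0.5, -0.7, 0.9]
finger_gap: 1.001
```

```bash
python3 -c "
from go import *
rel([*wor(.018,.003),.17])"
```

```text
t 1.43 tcp [ 0.4654 -0.1948  0.2422] loc [-0.0955 -0.1736  0.2422] phi 1.131 tilt [-9.0e-04  1.8e-03 -1.0e+00] F [ 0.5 -0.7  0.9] gap 1.001
delta units [0.516  0.0938 0.1809] twist units -0.784
```

Emit:
move_arm:
  deltas:
    - [0.06, 0.01, 0, -0.1, 100]
    - [0.14, 0.03, 0.02, -0.2, 100]
    - [0.22, 0.04, 0.05, -0.32, 100]
    - [0.31, 0.06, 0.08, -0.44, 100]
    - [0.4, 0.07, 0.12, -0.56, 100]
    - [0.47, 0.085, 0.15, -0.68, 100]
    - [0.516, 0.094, 0.18, -0.784, 100]
    - [0.516, 0.094, 0.18, -0.784, 100]

```text
t: 2.1
tcp_pos: [0.5876, -0.0239, 0.1678]
tool_rot: [0.723, 0.691, -0.0, -0.002]
force: [0.1, 0.3, 0.5]
finger_gap: 1.003
```

```bash
python3 - <<'E'
from go import *
rel([*wor(.018,.003),.10])
for n in("side","top"):
    im,d=manip.snapshot(n);np.savez(f"pics/{n}1.npz",im=im,d=d)
    crop(im,(195,120,385,270) if n=='top' else (230,120,340,290),4 if n=='top' else 3.5,f'pics/{n}1c.png')
E
```

```text
t 2.1 tcp [ 0.5876 -0.0239  0.1678] loc [0.0185 0.0029 0.1678] phi 1.5245 tilt [-0.0034  0.0022 -1.    ] F [0.1 0.3 0.5] gap 1.003
delta units [-0.0002 -0.0006  0.1694] twist units 0.003
```

View pics/side1c.png

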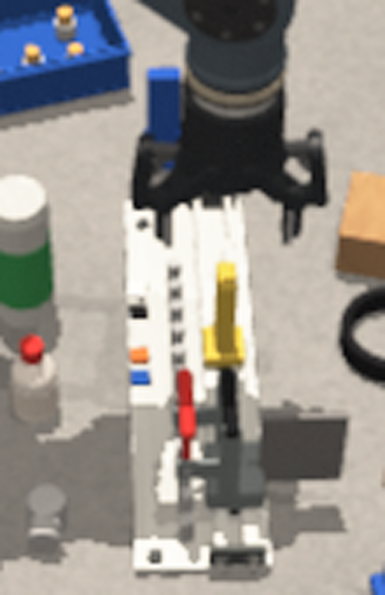

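View pics/top1c.png

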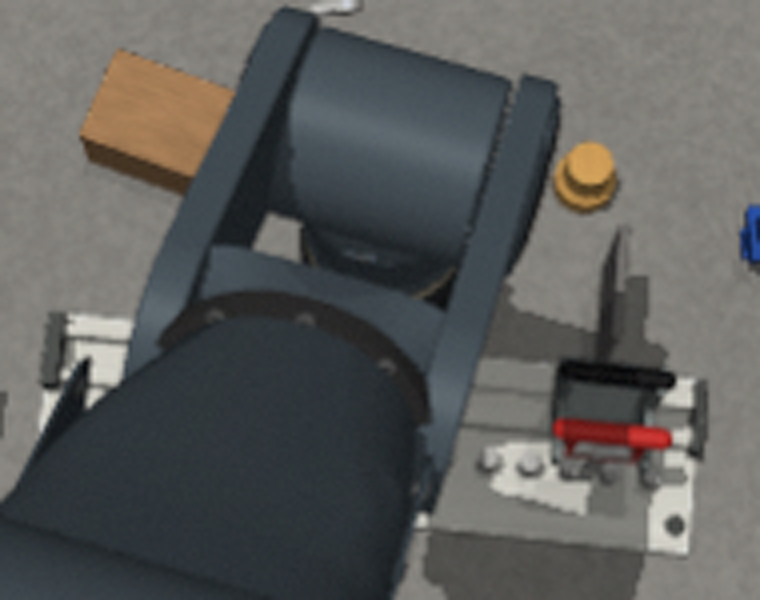

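The gripper is above the stop and lines up with it: in the side crop the fingers are at x 165 and 290, and the plate is at 227. Descending.

Emit:
move_arm:
  deltas:
    - [0, 0, 0.03, 0, 100]
    - [0, 0, 0.07, 0, 100]
    - [0, 0, 0.11, 0, 100]
    - [0, 0, 0.15, 0, 100]
    - [0, 0, 0.17, 0, 100]
    - [0, 0, 0.17, 0, 60]
    - [0, 0, 0.17, 0, 40]
    - [0, 0, 0.17, 0, 30]

```text
t: 2.87
tcp_pos: [0.5884, -0.029, 0.1034]
tool_rot: [0.726, 0.688, 0.0, 0.001]
force: [-0.0, 0.2, 1.1]
finger_gap: 0.603
```

Emit:
move_arm:
  deltas:
    - [0, 0, 0, 0, 25]
    - [0, 0, 0, 0, 20]
    - [0, 0, 0, 0, 15]
    - [0, 0, 0, 0, 10]
    - [0, 0, 0, 0, 5]
    - [0, 0, 0, 0, 5]
    - [0, 0, 0, 0, 5]
    - [0, 0, 0, 0, 5]
  force: 40

```text
t: 3.53
tcp_pos: [0.5887, -0.0286, 0.1032]
tool_rot: [0.726, 0.688, 0.001, 0.001]
force: [0.3, -0.2, 6.0]
finger_gap: 0.179
```

```bash
python3 - <<'E'
from go import *
rel([*wor(.018,.158),.10])
im,d=manip.snapshot('side');crop(im,(230,120,340,290),3.5,f'pics/side2c.png')
E
```

```text
t 3.53 tcp [ 0.5887 -0.0286  0.1032] loc [ 0.0198 -0.0017  0.1032] phi 1.5179 tilt [ 2.e-03 -5.e-04 -1.e+00] F [ 0.3 -0.2  6. ] gap 0.179
delta units [ 0.3991 -0.0064  0.0078] twist units -0.01
```

View pics/side2c.png

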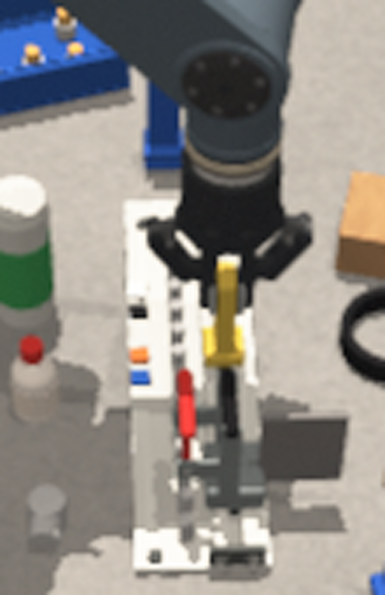

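Gap 0.179 is about 15 mm, which matches the 16 mm plate, so the stop is gripped. In the side crop the plate at (228,290) sits between the pads. I'll relieve the vertical force and then start sliding.

Emit:
move_arm:
  deltas:
    - [0, 0, -0.003, 0, 5]
    - [0.005, 0, -0.004, 0, 5]
    - [0.015, 0, -0.004, 0, 5]
    - [0.03, 0, -0.004, 0, 5]
    - [0.045, 0, -0.004, 0, 5]
    - [0.06, 0, -0.004, 0, 5]
    - [0.075, 0, -0.004, 0, 5]
    - [0.085, 0, -0.004, 0, 5]

```text
t: 4.25
tcp_pos: [0.5895, 0.0067, 0.1038]
tool_rot: [0.725, 0.688, -0.0, -0.0]
force: [-0.0, -0.3, -0.8]
finger_gap: 0.183
```

```bash
python3 - <<'E'
from go import *
rel([*wor(.018,.153),.10])
E
```

```text
t 4.25 tcp [0.5895 0.0067 0.1038] loc [0.0189 0.0336 0.1038] phi 1.5187 tilt [-4.e-04  3.e-04 -1.e+00] F [-0.  -0.3 -0.8] gap 0.183
delta units [ 0.2984 -0.0036  0.0095] twist units -0.008
```

Emit:
move_arm:
  deltas:
    - [0.015, 0, 0, 0, 5]
    - [0.035, 0, 0, 0, 5]
    - [0.06, 0, 0, 0, 5]
    - [0.09, 0, 0, 0, 5]
    - [0.12, -0.001, 0, 0, 5]
    - [0.15, -0.001, 0, 0, 5]
    - [0.17, -0.001, 0, 0, 5]
    - [0.18, -0.001, 0, 0, 5]

```text
t: 4.92
tcp_pos: [0.593, 0.0792, 0.1039]
tool_rot: [0.725, 0.689, 0.0, -0.0]
force: [-0.2, 0.4, -1.3]
finger_gap: 0.179
```

```bash
python3 - <<'E'
from go import *
rel([*wor(.018,.153),.10])
im,d=manip.snapshot('side');cv2.imwrite('pics/a.png',im[:,:,::-1]);crop(im,(230,100,340,260),3.5,f'pics/side3c.png')
E
```

```text
t 4.92 tcp [0.593  0.0792 0.1039] loc [0.0189 0.1062 0.1039] phi 1.5195 tilt [-0.e+00  2.e-04 -1.e+00] F [-0.2  0.4 -1.3] gap 0.179
delta units [ 0.1169 -0.0026  0.0098] twist units -0.007
```

View pics/side3c.png

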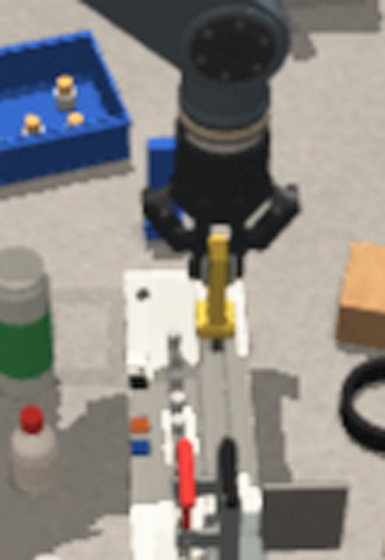

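```bash
python3 - <<'E'
from go import *
a=np.load('pics/top0.npz');im=a['im'];H=hsv(im);X=cloud('top',a['d']);m=(H[...,0]>100)&(H[...,0]<125)&(H[...,1]>140)&(a['d']>0)
m[:, :160]=0;m[:,195:]=0;m[:195]=0;m[240:]=0
p=X[m];p=p[(p[:,2]>.01)&(p[:,2]<.2)];print('blue',p.min(0).round(3),p.max(0).round(3)); q=p[p[:,2]>.09];print(q.mean(0),'loc',loc(p).min(0),loc(p).max(0))
im=cv2.imread('pics/a.png')[:,:,::-1];H=hsv(im);h,s,v=[H[...,i] for i in range(3)]
y=(h>=19)&(h<32)&(s>110);y[:,:270]=0;y[:,310:]=0;y[:160]=0;y[230:]=0
for A,c,b in comps(y): print(A,c,b,loc(plane('side',[(b[0]+b[2]/2,b[1]+b[3])],.027)), loc(plane('side',[(b[0]+b[2]/2,b[1])],.125)))
E
```

```text
blue [0.538 0.209 0.011] [0.573 0.243 0.121]
[0.55479559 0.2251256  0.11046834] loc [-0.04323996  0.23431104  0.01132656] [-0.00748563  0.26747629  0.12054757]
214 [291.4 183.6] [286 167  11  30] [[0.01947689 0.09817468 0.027     ]] [[0.01866217 0.1299098  0.125     ]]
```

```bash
python3 - <<'E'
from go import *
for b in([288,195,12,30],[286,167,11,30]): print(loc(plane('side',[(b[0]+b[2]/2,b[1]+b[3])],.027)), loc(plane('side',[(b[0]+b[2]/2,b[1])],.125)))
E
```

```text
[[ 0.02095888 -0.0103234   0.027     ]] [[0.01978442 0.01991181 0.125     ]]
[[0.01947689 0.09817468 0.027     ]] [[0.01866217 0.1299098  0.125     ]]
```

Emit:
move_arm:
  deltas:
    - [0.012, 0, 0, 0, 5]
    - [0.03, 0, 0, 0, 5]
    - [0.05, 0, 0, 0, 5]
    - [0.07, 0, 0, 0, 5]
    - [0.09, 0, 0, 0, 5]
    - [0.103, 0, 0, 0, 5]
    - [0.11, 0, 0, 0, 5]
    - [0.11, 0, 0, 0, 5]

```text
t: 5.63
tcp_pos: [0.5954, 0.1222, 0.1039]
tool_rot: [0.725, 0.689, 0.0, 0.0]
force: [-0.2, -0.1, -1.4]
finger_gap: 0.179
```

```bash
python3 - <<'E'
from go import *
rel([*wor(.018,.153),.26])
im,d=manip.snapshot('side');crop(im,(230,80,340,240),3.5,f'pics/side4c.png')
H=hsv(im);h,s,v=[H[...,i] for i in range(3)]
y=(h>=19)&(h<32)&(s>110);y[:,:270]=0;y[:,310:]=0;y[:150]=0;y[230:]=0
for A,c,b in comps(y): print(A,c,b,loc(plane('side',[(b[0]+b[2]/2,b[1]+b[3])],.027)), loc(plane('side',[(b[0]+b[2]/2,b[1])],.125)))
E
```

```text
t 5.63 tcp [0.5954 0.1222 0.1039] loc [0.0192 0.1493 0.1039] phi 1.5189 tilt [ 1.e-04  1.e-04 -1.e+00] F [-0.2 -0.1 -1.4] gap 0.179
delta units [ 0.0093 -0.0031 -0.3902] twist units -0.008
226 [290.8 173.2] [285 157  12  30] [[0.02013426 0.13939813 0.027     ]] [[0.01941381 0.17185956 0.125     ]]
```

View pics/side4c.png

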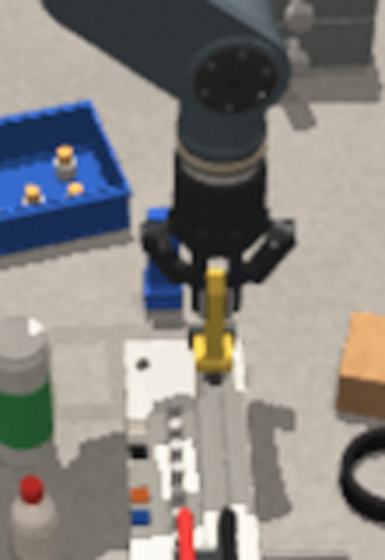

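The stop centre is now at about y +156 mm, inside the cut-away window (in the side crop it's at (212,350), just short of the end block). Lifting slowly.

Emit:
move_arm:
  deltas:
    - [0, 0, -0.005, 0, 5]
    - [0, 0, -0.012, 0, 5]
    - [0, 0, -0.02, 0, 5]
    - [0, 0, -0.03, 0, 5]
    - [0, 0, -0.04, 0, 5]
    - [0, 0, -0.05, 0, 5]
    - [0, 0, -0.06, 0, 5]
    - [0, 0, -0.07, 0, 5]

```text
t: 6.35
tcp_pos: [0.5955, 0.1213, 0.1325]
tool_rot: [0.726, 0.688, 0.0, 0.0]
force: [-0.3, -0.4, -1.1]
finger_gap: 0.18
```

```bash
python3 - <<'E'
from go import *
rel([*wor(.018,.153),.26])
im,d=manip.snapshot('side');crop(im,(230,80,340,240),3.5,f'pics/side5c.png')
E
```

```text
t 6.35 tcp [0.5955 0.1213 0.1325] loc [0.0194 0.1484 0.1325] phi 1.5177 tilt [ 3.e-04 -0.e+00 -1.e+00] F [-0.3 -0.4 -1.1] gap 0.18
delta units [ 0.0115 -0.0034 -0.3188] twist units -0.01
```

View pics/side5c.png

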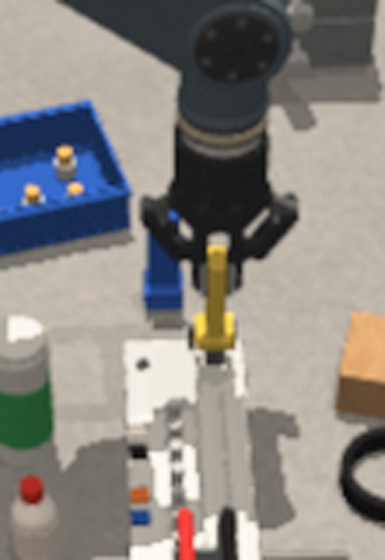

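Emit:
move_arm:
  deltas:
    - [0, 0, -0.05, 0, 5]
    - [0, 0, -0.12, 0, 5]
    - [0, 0, -0.19, 0, 5]
    - [0, 0, -0.26, 0, 5]
    - [-0.03, -0.01, -0.31, 0, 5]
    - [-0.09, -0.03, -0.33, 0, 5]
    - [-0.17, -0.05, -0.33, 0, 5]
    - [-0.25, -0.07, -0.33, 0, 5]

```text
t: 7.07
tcp_pos: [0.5621, 0.0226, 0.2652]
tool_rot: [0.725, 0.689, 0.001, 0.001]
force: [0.0, -0.6, -1.6]
finger_gap: 0.181
```

```bash
python3 - <<'E'
from go import *
rel([.445,-.39,.265])
E
```

```text
t 7.07 tcp [0.5621 0.0226 0.2652] loc [-0.0093  0.0482  0.2652] phi 1.52 tilt [ 2.5e-03 -5.0e-04 -1.0e+00] F [ 0.  -0.6 -1.6] gap 0.181
delta units [-1.0451e+00 -2.3990e-01  3.0000e-04] twist units -0.006
```

Emit:
move_arm:
  deltas:
    - [-0.08, -0.02, 0, 0, 5]
    - [-0.16, -0.04, 0, 0, 5]
    - [-0.24, -0.055, 0, 0, 5]
    - [-0.32, -0.07, 0, 0, 5]
    - [-0.4, -0.09, 0, 0, 5]
    - [-0.48, -0.11, 0, 0, 5]
    - [-0.56, -0.13, 0, 0, 5]
    - [-0.63, -0.145, 0, 0, 5]

```text
t: 7.73
tcp_pos: [0.4898, -0.2274, 0.2641]
tool_rot: [0.726, 0.688, -0.0, 0.0]
force: [-0.2, 0.6, -1.3]
finger_gap: 0.181
```

```bash
python3 - <<'E'
from go import *
rel([.445,-.39,.265])
E
```

```text
t 7.73 tcp [ 0.4898 -0.2274  0.2641] loc [-0.0694 -0.2049  0.2641] phi 1.5171 tilt [-2.e-04 -4.e-04 -1.e+00] F [-0.2  0.6 -1.3] gap 0.181
delta units [-0.412  -0.0901 -0.0022] twist units -0.012
```

Emit:
move_arm:
  deltas:
    - [-0.07, -0.015, 0, 0, 5]
    - [-0.14, -0.03, 0, 0, 5]
    - [-0.22, -0.05, 0, 0, 5]
    - [-0.29, -0.065, 0.02, 0, 5]
    - [-0.35, -0.08, 0.07, 0, 5]
    - [-0.4, -0.09, 0.13, 0, 5]
    - [-0.415, -0.09, 0.19, 0, 5]
    - [-0.415, -0.09, 0.24, 0, 5]

```text
t: 8.4
tcp_pos: [0.4454, -0.3917, 0.1666]
tool_rot: [0.727, 0.687, -0.0, 0.0]
force: [1.1, 0.0, -1.9]
finger_gap: 0.184
```

```bash
python3 - <<'E'
from go import *
rel([.445,-.39,.102])
im,d=manip.snapshot('side');crop(im,(180,220,330,390),3.5,f'pics/side6c.png')
E
```

```text
t 8.4 tcp [ 0.4454 -0.3917  0.1666] loc [-0.106  -0.3713  0.1666] phi 1.515 tilt [ 3.e-04 -1.e-03 -1.e+00] F [ 1.1  0.  -1.9] gap 0.184
delta units [ 0.0044 -0.0012  0.1615] twist units -0.016
```

View pics/side6c.png

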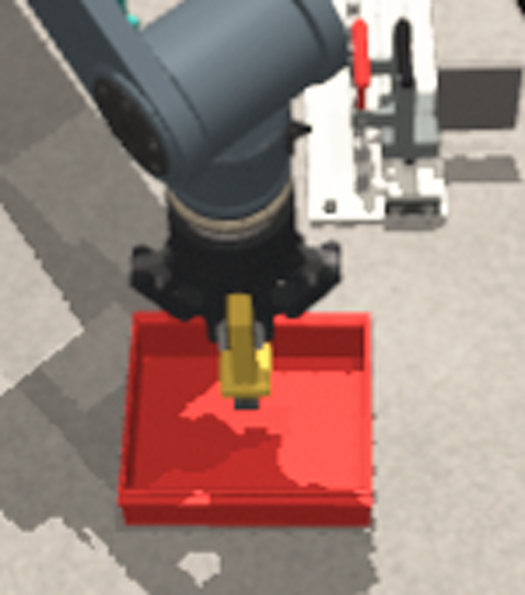

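Emit:
move_arm:
  deltas:
    - [0, 0, 0.03, 0, 5]
    - [0, 0, 0.07, 0, 5]
    - [0, 0, 0.11, 0, 5]
    - [0, 0, 0.135, 0, 5]
    - [0, 0, 0.15, 0, 5]
    - [0, 0, 0.158, 0, 5]
    - [0, 0, 0.163, 0, 5]
    - [0, 0, 0.165, 0, 5]

```text
t: 9.12
tcp_pos: [0.4465, -0.3897, 0.1024]
tool_rot: [0.726, 0.688, -0.0, 0.0]
force: [-0.0, 0.6, -1.9]
finger_gap: 0.181
```

Emit:
move_arm:
  deltas:
    - [0, 0, 0.003, 0, 5]
    - [0, 0, 0.005, 0, 5]
    - [0, 0, 0.007, 0, 5]
    - [0, 0, 0.009, 0, 5]
    - [0, 0, 0.009, 0, 5]
    - [0, 0, 0.009, 0, 5]
    - [0, 0, 0.009, 0, 5]
    - [0, 0, 0.009, 0, 5]

```text
t: 9.78
tcp_pos: [0.4462, -0.3894, 0.0983]
tool_rot: [0.726, 0.688, 0.0, 0.0]
force: [0.7, 0.3, -1.2]
finger_gap: 0.179
```

Emit:
move_arm:
  deltas:
    - [0, 0, 0.002, 0, 5]
    - [0, 0, 0.003, 0, 5]
    - [0, 0, 0.004, 0, 5]
    - [0, 0, 0.004, 0, 5]
    - [0, 0, 0.004, 0, 5]
    - [0, 0, 0.004, 0, 5]
    - [0, 0, 0.004, 0, 5]
    - [0, 0, 0.004, 0, 5]

```text
t: 10.45
tcp_pos: [0.4462, -0.3895, 0.0972]
tool_rot: [0.726, 0.688, -0.0, 0.0]
force: [0.7, 0.6, 4.7]
finger_gap: 0.185
```

The foot has touched the bin floor (4.7 N upward). I'll open the gripper, then rise.

Emit:
move_arm:
  deltas:
    - [0, 0, 0, 0, 20]
    - [0, 0, 0, 0, 22]
    - [0, 0, 0, 0, 26]
    - [0, 0, 0, 0, 32]
    - [0, 0, 0, 0, 40]
    - [0, 0, 0, 0, 55]
    - [0, 0, 0, 0, 75]
    - [0, 0, 0, 0, 100]

```text
t: 11.12
tcp_pos: [0.4461, -0.3894, 0.0967]
tool_rot: [0.726, 0.688, 0.0, -0.0]
force: [-0.3, -0.4, 0.3]
finger_gap: 0.81
```

Emit:
move_arm:
  deltas:
    - [0, 0, 0, 0, 100]
    - [0, 0, 0, 0, 100]
    - [0, 0, -0.05, 0, 100]
    - [0, 0, -0.12, 0, 100]
    - [0, 0, -0.2, 0, 100]
    - [0, 0, -0.27, 0, 100]
    - [0, 0, -0.34, 0, 100]
    - [0, 0, -0.37, 0, 100]

```text
t: 11.78
tcp_pos: [0.4473, -0.3908, 0.249]
tool_rot: [0.726, 0.688, -0.0, 0.003]
force: [0.1, -0.4, 0.4]
finger_gap: 0.995
```

```bash
python3 - <<'E'
from go import *
rel([*wor(.0035,-.131),.25])
im,d=manip.snapshot('side');np.savez('pics/side7.npz',im=im,d=d);crop(im,(180,170,330,390),2.7,f'pics/side7c.png')
E
```

```text
t 11.78 tcp [ 0.4473 -0.3908  0.249 ] loc [-0.1041 -0.3702  0.249 ] phi 1.5179 tilt [ 0.0043 -0.0054 -1.    ] F [ 0.1 -0.4  0.4] gap 0.995
delta units [ 0.5993  0.266  -0.0044] twist units -0.01
```

View pics/side7c.png

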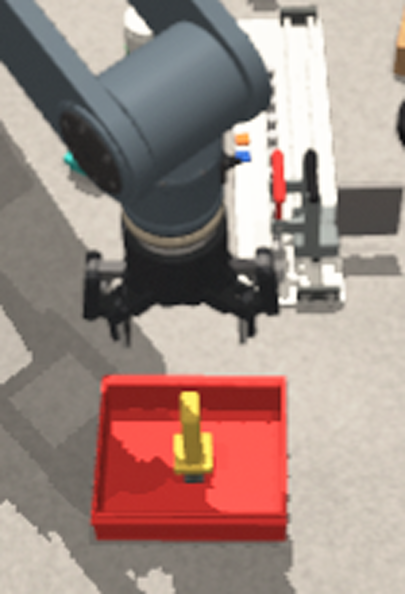

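The stop stands upright in the red bin, at about (192,450) in the crop. Now to the divider.

Emit:
move_arm:
  deltas:
    - [0.05, 0.02, 0, 0, 100]
    - [0.13, 0.055, 0, 0, 100]
    - [0.22, 0.1, 0, 0, 100]
    - [0.31, 0.14, 0, 0, 100]
    - [0.4, 0.18, 0, 0, 100]
    - [0.49, 0.22, 0.03, 0, 100]
    - [0.57, 0.255, 0.06, -0.01, 100]
    - [0.6, 0.268, 0.08, -0.01, 100]

```text
t: 12.5
tcp_pos: [0.5663, -0.1507, 0.211]
tool_rot: [0.723, 0.691, 0.0, -0.002]
force: [-0.8, -0.7, 0.5]
finger_gap: 1.004
```

Emit:
move_arm:
  deltas:
    - [0, 0, 0, 0, 100]
    - [0, 0, 0.01, 0, 100]
    - [0, 0, 0.02, 0, 100]
    - [0, 0, 0.03, 0, 100]
    - [0, 0, 0.03, 0, 100]
    - [0, 0, 0.03, 0, 100]
    - [0, 0, 0.03, 0, 100]
    - [0, 0, 0.03, 0, 100]

```text
t: 13.17
tcp_pos: [0.5659, -0.1561, 0.2011]
tool_rot: [0.724, 0.69, 0.0, 0.0]
force: [0.8, 0.6, -0.7]
finger_gap: 0.998
```

```bash
python3 - <<'E'
from go import *
rel([*wor(.0045,-.131),.132])
for n in('side','top'):
    im,d=manip.snapshot(n)
    crop(im,(240,160,350,290) if n=='side' else (290,150,400,270),4,f'pics/{n}8c.png')
E
```

```text
t 13.17 tcp [ 0.5659 -0.1561  0.2011] loc [ 0.0032 -0.1302  0.2011] phi 1.5218 tilt [ 7.e-04 -3.e-04 -1.e+00] F [ 0.8  0.6 -0.7] gap 0.998
delta units [-0.002   0.0032  0.1727] twist units -0.002
```

View pics/side8c.png

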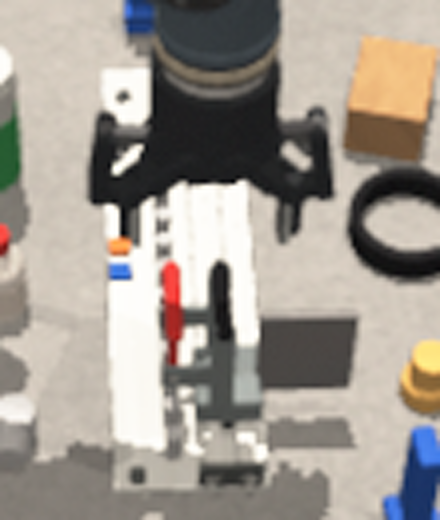

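View pics/top8c.png

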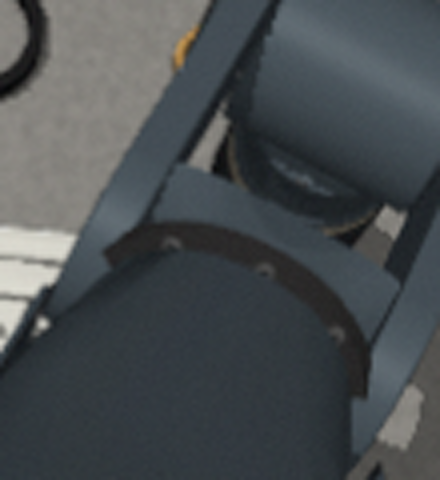

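The fingers (127 and 288 in the side crop) straddle both bars (172 and 219). Descending.

Emit:
move_arm:
  deltas:
    - [-0.002, 0.003, 0.03, 0, 100]
    - [-0.002, 0.003, 0.06, 0, 100]
    - [-0.002, 0.003, 0.09, 0, 100]
    - [-0.002, 0.003, 0.12, 0, 100]
    - [-0.002, 0.003, 0.145, 0, 100]
    - [-0.002, 0.003, 0.165, 0, 100]
    - [-0.002, 0.003, 0.173, 0, 100]
    - [-0.002, 0.003, 0.173, 0, 100]

```text
t: 13.93
tcp_pos: [0.5666, -0.156, 0.1304]
tool_rot: [0.724, 0.69, -0.0, -0.001]
force: [0.1, -0.2, 0.1]
finger_gap: 1.0
```

Emit:
move_arm:
  deltas:
    - [0, 0, 0, 0, 80]
    - [0, 0, 0, 0, 65]
    - [0, 0, 0, 0, 58]
    - [0, 0, 0, 0, 55]
    - [0, 0, 0, 0, 55]
    - [0, 0, 0, 0, 55]
    - [0, 0, 0, 0, 55]
    - [0, 0, 0, 0, 55]
  force: 40

```text
t: 14.6
tcp_pos: [0.5653, -0.1559, 0.1319]
tool_rot: [0.724, 0.69, -0.001, -0.002]
force: [-4.9, -0.3, 4.5]
finger_gap: 0.551
```

```bash
python3 - <<'E'
from go import *
rel([*wor(.0045,-.131),.132])
for n in('side',):
    im,d=manip.snapshot(n)
    crop(im,(240,160,350,290) if n=='side' else (290,150,400,270),4,f'pics/{n}9c.png')
E
```

```text
t 14.6 tcp [ 0.5653 -0.1559  0.1319] loc [ 0.0025 -0.1299  0.1319] phi 1.5232 tilt [-3.7e-03  9.0e-04 -1.0e+00] F [-4.9 -0.3  4.5] gap 0.551
delta units [-0.0027  0.005  -0.0003] twist units 0.001
```

View pics/side9c.png

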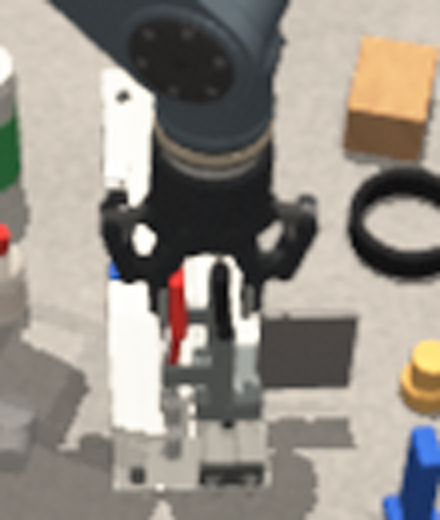

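Emit:
move_arm:
  deltas:
    - [0, 0, 0, 0, 50]
    - [0, 0, 0, 0, 45]
    - [0, 0, 0, 0, 40]
    - [0, 0, 0, 0, 35]
    - [0, 0, 0, 0, 30]
    - [0, 0, 0, 0, 25]
    - [0, 0, 0, 0, 20]
    - [0, 0, 0, 0, 20]
  force: 40

```text
t: 15.32
tcp_pos: [0.5685, -0.1568, 0.1323]
tool_rot: [0.724, 0.69, 0.001, 0.002]
force: [1.1, 0.0, 5.8]
finger_gap: 0.316
```

```bash
python3 - <<'E'
from go import *
rel([*wor(.0045,.013),.132])
for n in('side',):
    im,d=manip.snapshot(n)
    crop(im,(240,160,350,290) if n=='side' else (290,150,400,270),4,f'pics/{n}10c.png')
E
```

```text
t 15.32 tcp [ 0.5685 -0.1568  0.1323] loc [ 0.0057 -0.1307  0.1323] phi 1.5226 tilt [ 0.0033 -0.0012 -1.    ] F [1.1 0.  5.8] gap 0.316
delta units [ 3.592e-01 -3.200e-03  3.000e-04] twist units -0.001
```

View pics/side10c.png

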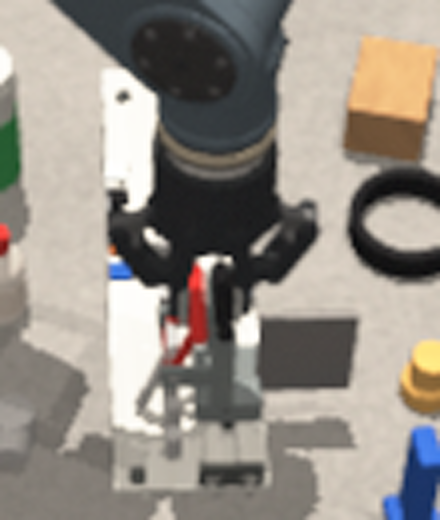

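The red bar is fully squeezed (gap 0.316) and leans against the handle at (200,300) in the crop. Starting the slide.

Emit:
move_arm:
  deltas:
    - [0.003, 0, 0, 0, 20]
    - [0.01, 0, 0, 0, 20]
    - [0.02, 0, 0, 0, 20]
    - [0.03, 0, 0, 0, 20]
    - [0.045, 0, 0, 0, 20]
    - [0.06, 0, 0, 0, 20]
    - [0.07, 0, 0, 0, 20]
    - [0.08, 0, 0, 0, 20]

```text
t: 16.03
tcp_pos: [0.5701, -0.1247, 0.1323]
tool_rot: [0.724, 0.69, 0.001, 0.002]
force: [0.6, -0.5, 5.1]
finger_gap: 0.318
```

```bash
python3 - <<'E'
from go import *
rel([*wor(.0045,.013),.132])
im,d=manip.snapshot('side');crop(im,(240,140,350,290),4,f'pics/s11c.png')
E
```

```text
t 16.03 tcp [ 0.5701 -0.1247  0.1323] loc [ 0.0058 -0.0986  0.1323] phi 1.5228 tilt [ 0.0034 -0.0015 -1.    ] F [ 0.6 -0.5  5.1] gap 0.318
delta units [ 0.279  -0.0032  0.0004] twist units -0.0
```

View pics/s11c.png

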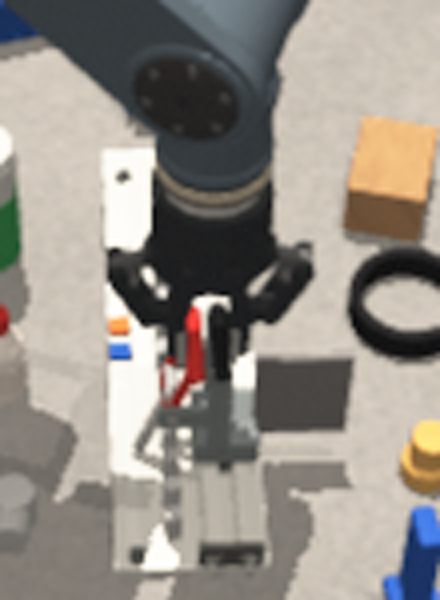

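The divider slides freely (forces under 1 N along the track). Continuing to the notch.

Emit:
move_arm:
  deltas:
    - [0.01, 0, 0, 0, 20]
    - [0.03, 0, 0, 0, 20]
    - [0.055, 0, 0, 0, 20]
    - [0.08, 0, 0, 0, 20]
    - [0.105, 0, 0, 0, 20]
    - [0.13, 0, 0, 0, 20]
    - [0.15, 0, 0, 0, 20]
    - [0.16, 0, 0, 0, 20]

```text
t: 16.75
tcp_pos: [0.5732, -0.06, 0.1323]
tool_rot: [0.724, 0.69, 0.001, 0.002]
force: [0.4, -0.1, 5.5]
finger_gap: 0.318
```

Emit:
move_arm:
  deltas:
    - [0.01, 0, 0, 0, 20]
    - [0.03, 0, 0, 0, 20]
    - [0.055, 0, 0, 0, 20]
    - [0.08, 0, 0, 0, 20]
    - [0.1, 0, 0, 0, 20]
    - [0.113, 0, 0, 0, 20]
    - [0.118, 0, 0, 0, 20]
    - [0.118, 0, 0, 0, 20]

```text
t: 17.42
tcp_pos: [0.5755, -0.0128, 0.1323]
tool_rot: [0.724, 0.69, 0.001, 0.001]
force: [0.8, 1.0, 4.2]
finger_gap: 0.317
```

```bash
python3 - <<'E'
from go import *
rel([*wor(.0058,.0133),.1323])
for n in('side','top'):
    im,d=manip.snapshot(n);crop(im,(240,120,350,270) if n=='side' else (195,170,385,270),4,f'pics/{n}12c.png')
E
```

```text
t 17.42 tcp [ 0.5755 -0.0128  0.1323] loc [0.0058 0.0134 0.1323] phi 1.5234 tilt [ 3.6e-03 -4.0e-04 -1.0e+00] F [0.8 1.  4.2] gap 0.317
delta units [-0.0003 -0.      0.    ] twist units 0.001
```

View pics/side12c.png

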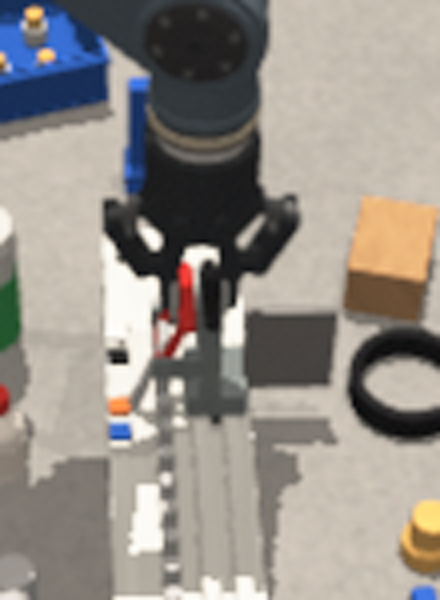

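At the target (TCP y +13.4 mm, wanted about +13.3). Letting go.

Emit:
move_arm:
  deltas:
    - [0, 0, 0, 0, 34]
    - [0, 0, 0, 0, 38]
    - [0, 0, 0, 0, 44]
    - [0, 0, 0, 0, 50]
    - [0, 0, 0, 0, 60]
    - [0, 0, 0, 0, 75]
    - [0, 0, 0, 0, 90]
    - [0, 0, 0, 0, 100]

```text
t: 18.18
tcp_pos: [0.575, -0.0135, 0.1316]
tool_rot: [0.724, 0.69, 0.001, 0.001]
force: [0.3, -0.1, 0.2]
finger_gap: 0.986
```

Emit:
move_arm:
  deltas:
    - [0, 0, 0, 0, 100]
    - [0, 0, 0, 0, 100]
    - [0, 0, -0.03, 0, 100]
    - [0, 0, -0.08, 0, 100]
    - [0, 0, -0.14, 0, 100]
    - [0, 0, -0.2, 0, 100]
    - [0, 0, -0.26, 0, 100]
    - [0, 0, -0.3, 0, 100]

```text
t: 18.85
tcp_pos: [0.5749, -0.0134, 0.2541]
tool_rot: [0.724, 0.69, 0.001, 0.002]
force: [1.1, -0.1, -0.0]
finger_gap: 1.0
```

Emit:
move_arm:
  deltas:
    - [-0.06, 0, -0.02, 0, 100]
    - [-0.14, -0.01, -0.03, 0, 100]
    - [-0.23, -0.05, -0.03, 0, 100]
    - [-0.31, -0.09, -0.03, 0, 100]
    - [-0.39, -0.14, -0.03, 0, 100]
    - [-0.47, -0.19, -0.03, 0, 100]
    - [-0.55, -0.24, -0.03, 0, 100]
    - [-0.6, -0.27, -0.03, 0, 100]

```text
t: 19.52
tcp_pos: [0.4527, -0.2504, 0.2638]
tool_rot: [0.725, 0.689, -0.001, 0.0]
force: [0.3, 0.4, 0.5]
finger_gap: 1.001
```

```bash
python3 - <<'E'
from go import *
rel([.3,-.5,.27])
for n in('side','top'):
    im,d=manip.snapshot(n);np.savez(f'pics/{n}13.npz',im=im,d=d);cv2.imwrite(f'pics/{n}13.png',im[:,:,::-1]);crop(im,(240,150,350,290) if n=='side' else (195,170,385,270),4,f'pics/{n}13c.png')
E
```

```text
t 19.52 tcp [ 0.4527 -0.2504  0.2638] loc [-0.1054 -0.2297  0.2638] phi 1.521 tilt [-1.0e-04 -1.4e-03 -1.0e+00] F [0.3 0.4 0.5] gap 1.001
delta units [-0.6424 -0.3502 -0.0147] twist units -0.004
```

View pics/side13c.png

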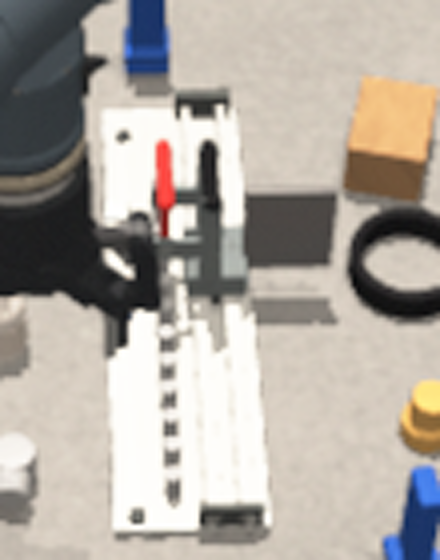

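View pics/top13.png

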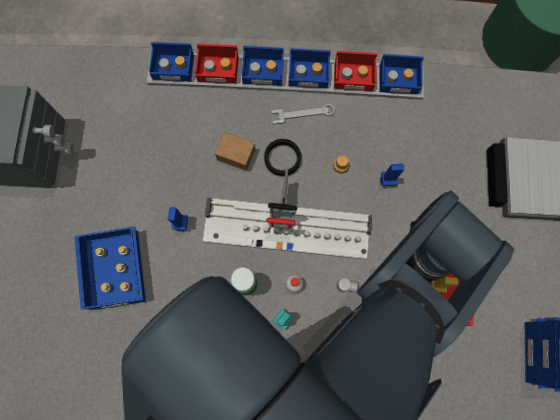

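The top view shows the divider at (283,218), level with the orange tag at (279,245). The bystanders look untouched. Next I'll measure the lock and the bar spacing.

```bash
python3 - <<'E'
from go import *
def bars(f):
    a=np.load(f);im=a['im'];X=cloud('top',a['d']);L=loc(X.reshape(-1,3)).reshape(X.shape)
    H=hsv(im);h,s,v=[H[...,i] for i in range(3)]
    R=(abs(L[...,0])<.06)&(abs(L[...,1])<.2)&(L[...,2]>.122)&(L[...,2]<.155)
    for nm,m in(('red',((h<4)|(h>175))&(s>140)&(v>80)),('black',(v<60))):
        p=L[m&R];vv,uu=np.where(m&R);W=loc(plane('top',np.c_[uu,vv],.138))
        print(f,nm,len(p),'x',np.median(W[:,0]).round(4),'y range',np.percentile(W[:,1],[2,98]).round(4),'mid',np.percentile(W[:,1],[2,98]).mean().round(4),'z',np.median(p[:,2]).round(4))
bars('pics/top0.npz');bars('pics/top13.npz')
a=np.load('pics/top0.npz')['im'];b=np.load('pics/top13.npz')['im']
crop(b,(195,120,415,270),3.5,'pics/t14.png')
# bystanders change
for nm,(u,v,r) in dict(can=(243,281,13),seal=(295,284,10),coup=(343,163,10),tape=(283,157,20),carton=(235,151,20),elbow=(347,285,12)).items():
    print(nm,np.abs(a[v-r:v+r,u-r:u+r].astype(int)-b[v-r:v+r,u-r:u+r]).mean().round(1))
E
```

```text
pics/top0.npz red 140 x -0.0206 y range [-0.1582 -0.1019] mid -0.1301 z 0.14
pics/top0.npz black 156 x 0.0108 y range [-0.1579 -0.1004] mid -0.1292 z 0.1394
pics/top13.npz red 137 x -0.0205 y range [-0.015  0.041] mid 0.013 z 0.14
pics/top13.npz black 147 x 0.0111 y range [-0.0159  0.0402] mid 0.0121 z 0.1397
can 22.3
seal 14.2
coup 13.6
tape 11.5
carton 12.9
elbow 14.8
```

View pics/t14.png

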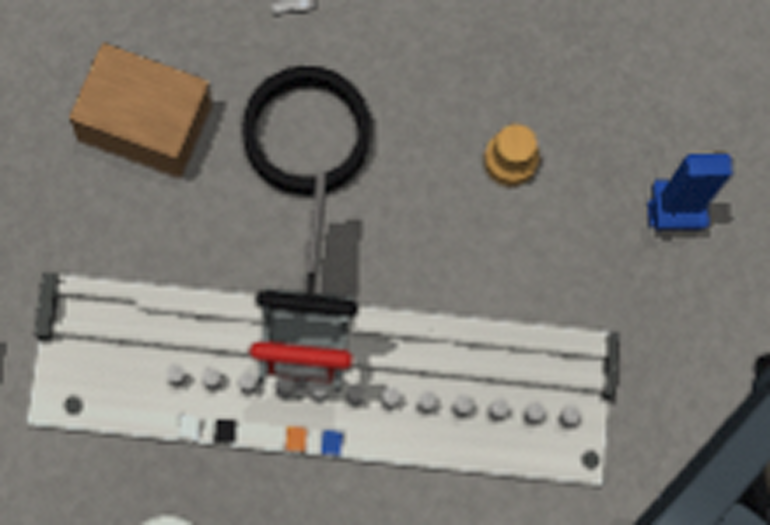

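View pics/side13.png

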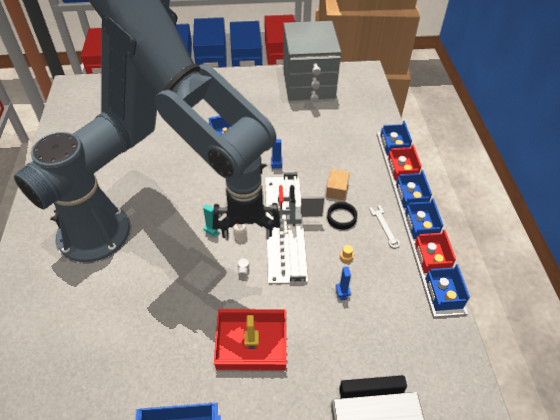

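The side view shows the stop standing in the red bin at (251,333), the divider locked at (292,205), and the bystanders in place. The arm is clear of everything, with the TCP 0.26 m up. Handing in.

```bash
python3 -c "
from station import manip
s=manip.sense();print(s['t'],s['force'].round(1),abs(s['qd']).max().round(3));print(manip.sign_off())"
```

```text
19.6167 [ 0.4  0.1 -0.1] 0.066
the job is handed in; nothing more can be done
None
```

The job is done and handed in at 19.6 s. I slid the yellow stop to the open end of its slot, lifted it out and stood it in the red bin. I then squeezed the release bar, slid the divider six notches (144 mm) to the orange-tag notch and let go.

**Last checks:**
- **Divider position:** it measured at track y of about +12.5 mm. The orange-tag notch is at +13 mm, within the 1 mm play.
- **Lock:** the red and black bars are back at their let-go spacing, so I take it to be locked. I did not test it by pushing.
- **Stop:** the side picture shows it upright in the bin.
- **Bystanders:** all that I could see looked unmoved. In the last side picture the arm hid the spray can, and most of the sealant bottle and blue bin. The top picture shows all three in place. A pixel comparison around each bystander showed only moderate differences, which I took to be changed shadows.
- **Forces and arm:** wrist forces read after each move stayed below about 7 N. The gripper ended open and touching nothing.

One reading disagreed slightly: fully squeezed, the gripper showed about 27 mm over both bars instead of the 29 mm given. The divider still slid freely.

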